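# Wedge the enclosure door open and stand the fallen bottle up

## Task

The door of the grey wiring enclosure has swung over the bench and knocked the cleaner bottle over. Swing the door fully open against its stop, push the wooden wedge, thin end first, under the outer half of the door from its inner side and tap it in until it jams and holds there by itself when let go. Only then stand the bottle upright in the yellow tray without dropping it; leave everything else on the bench where it is.

Things in the scene. Friction and masses are not known exactly. Their poses are not given: they have to be found in the camera images.
- enclosure: grey painted steel wall box, 300 mm wide, 200 mm high, 120 mm deep, fixed, standing on 12 mm feet at the left of the bench, top at 212 mm (black cable glands 18 mm taller). Origin under its centre on the bench; its open front is 60 mm along its own -x; its y runs along the front, the hinge is at its -y end. Carries the door.
- door (a joint): angle in rad of the enclosure's door about a vertical hinge: 0 closed, growing as it opens; starts part open (0.55 to 0.95), firm stop at 1.66. Stays where it is left (light friction, about 0.12 N m).
- door_hinge (a point): point on the door's hinge axis at the level of the door's lower edge, 14 mm above the bench; turns with the door. Its y points along the door to the free edge, which is 297 mm away; its +x points out of the door's inner face (the side towards which the door closes), z up. The door is a flat panel 18 mm thick (x from -9 to +9 mm) and 198 mm high, so its top is 212 mm above the bench. The axis can be taken as the z axis here.
- door_grip (a point): point on the door's top edge, mid thickness, 265 mm from the hinge axis (32 mm in from the free edge), 212 mm above the bench; same axes as door_hinge. The 18 mm panel can be pinched here from above; two black locks stand 7 mm proud of the outer face below, 30 and more mm under the top.
- wedge: pale wooden wedge lying flat, 150 mm long, 42 mm wide, 34 mm high at the heel tapering straight to 4 mm at the thin end; 90 g. Origin at the centre of its underside; +x towards the thin end, z up. It begins to bear on the door's lower edge when its thin end is about 50 mm past the inner face (rel. x of wedge_tip about -41 mm); a push of 10 to 20 N along its length then jams it, and it stays jammed by friction. The push also presses the door onto its stop.
- wedge_tip (a point): middle of the wedge's thin end, at its underside, 75 mm from the wedge's origin.
- bottle: blue round cleaner bottle with a paper label, red cap and red nozzle, about 240 g, lying on its side at the start. Origin at the centre of its base, +z along its axis to the nozzle. Body 54 mm dia from 0 to 82 mm, tapering to the cap, 30 mm dia from 97 to 112 mm, then a thin nozzle 12 mm dia to 140 mm. Starts with the nozzle towards the robot's right (-y), within about 35 degrees. It can roll when pushed.
- tray: shallow yellow plastic spill tray, fixed flat on the bench in front of the enclosure, 140 x 130 mm outside (its x, y), rim 9 mm high and 4 mm thick, floor 4 mm above the bench. Origin at the centre of its underside. The bottle belongs here; the door passes 5 mm above the rim.
- crimper: bystander, leave alone: ratchet crimping pliers with red handles, 170 x 70 x 20 mm, lying flat
- cutters: bystander, leave alone: side cutters with yellow handles, 140 x 50 x 14 mm, lying flat
- tape: bystander, leave alone: roll of black insulating tape lying flat, 90 mm outside, 19 mm high
- ferrules: bystander, leave alone: clear jar with orange lid, 60 mm dia x 75 mm high, standing upright
- driver: bystander, leave alone: screwdriver with red handle, 190 mm, lying flat
- callplate: bystander, leave alone: steel push-button call plate with two round white buttons, 160 x 62 x 32 mm, lying face up
- batten: bystander, leave alone: brown wooden batten 200 x 40 x 30 mm, lying flat
There are look-alikes about, which are no part of the job. What is shaped like the bottle but orange or purple is not meant.

How it is judged:
On the way, in this order (a step that is already met when the one before it is completed fails the run):
1. the door is swung fully open against its stop (value of joint door above 1.57 rad), for 0.2 s.
2. the wedge is jammed under the outer half of the open door and let go (value of joint door above 1.57 rad and x of wedge_tip in the frame of door_hinge between -0.065 and -0.03 m and y of wedge_tip in the frame of door_hinge between 0.13 and 0.295 m and angle between wedge's own z axis and vertical below 0.12 rad and contact force between wedge and enclosure above 1 N and contact force between the fingers and wedge below 0.05 N), for 0.5 s.
3. the bottle stands upright in the tray, let go (angle between bottle's own z axis and vertical below 0.06 rad and height (world z) of bottle below 0.01 m and x of bottle in the frame of tray between -0.055 and 0.055 m and y of bottle in the frame of tray between -0.05 and 0.05 m and contact force between bottle and tray above 0.5 N and linear speed of bottle below 0.02 m/s and contact force between the fingers and bottle below 0.05 N), for 0.3 s.
At the end, for the whole second after the job is handed in: The door is open beyond 1.57 rad; the wedge lies flat under the door's outer half (130 to 295 mm from the hinge) with its thin end 30 to 65 mm past the door's mid plane, pressing on the door with over 1 N, at rest; the bottle stands upright (within 0.06 rad) on the tray's floor, at rest and let go (all of step 3 and value of joint door above 1.57 rad and x of wedge_tip in the frame of door_hinge between -0.065 and -0.03 m and y of wedge_tip in the frame of door_hinge between 0.13 and 0.295 m and angle between wedge's own z axis and vertical below 0.12 rad and contact force between wedge and enclosure above 1 N and linear speed of wedge below 0.02 m/s); the robot touches nothing.
It fails at once if the bottle is dropped, thrown or knocked rolling (faster than 0.7 m/s out of the fingers) (linear speed of bottle above 0.7 m/s and contact force between the fingers and bottle below 0.05 N).
It fails at once if another thing on the bench is disturbed (moved more than 30 mm) (distance of any of crimper, cutters, tape, ferrules, driver, callplate, batten from where it was at the start of the episode above 0.03 m).
It also fails if it takes over 72 s, if anything falls off the work surface, if the arm or the gripper's body presses on something with over 40 N, if the wrist force passes 120 N, or if a joint passes its speed limit or range.

## Robot

A 6-joint arm with a two-finger parallel gripper is mounted at the origin on the work surface. World frame = base frame: x ahead of the robot, y to its left, z up, the work surface at z = 0. Lengths are in m, angles in rad, forces in N, time in s.
With the tool pointing down it reaches from about 0.3 to 0.75 m from the base axis. Payload 8.5 kg.
Tool frame: the origin (TCP) lies at the very end of the fingers, on their centre line; the grasp point (between the pads) lies 19 mm behind it (robot.hold_point_z is the distance from the TCP to the grasp point, in m); x points along the fingers, z is the direction in which the jaws open and shut, and the axes are right-handed (so a half turn about x gives the same grasp; the last joint's range is limited). The gripper opens to 88 mm and grips with 3 to 60 N. Pads are 18 mm wide; open, the fingers measure 123 mm over their backs; the gripper's body (75 mm by 187 mm) begins 45 mm behind the grasp point.
Start: joints at [-0.215, 0.381, 1.297, -0, 1.464, -0.215], TCP at [0.55, 0, 0.239] pointing down, gripper open.
Joint ranges: [-3.11, 3.11], [-0.89, 2.33], [0.22, 2.48], [-1.42, 4.56], [0.17, 2.85], [-2.88, 2.88]. Speed limits (rad/s): [2.39, 2.39, 3.14, 3.14, 3.14, 3.14].

## Interface

Orientations are given as a unit quaternion [w, x, y, z].
In Python, from plant import robot gives the robot as it stands. The module is installed in compiled form; this text tells all that it offers.
- The arm moves only by the shell command python3 -m handwheel 'ROWS' [FORCE]. ROWS is JSON, a list that holds one entry, the list of rows, each a list of 7 numbers: the gripper command: -1 is fully open, 1 is shut, values between are in proportion, then the shift along the world's x, y, z in m, then the turn, a rotation vector about the world's x, y, z in rad. In form: [[[claw, tx, ty, tz, ax, ay, az], ...]]. A call has 1 to 10 rows; each row is the pose to reach, as a shift and turn from the pose measured when the call began; what a row does not reach only later rows make up. A row lasts 1/12 s, in which the tool goes at most 41.7 mm and 7.16 degrees, less where a joint would pass 70% of its speed; a pose out of reach is approached as far as the arm can. A call with a gripper value outside its range is refused whole. The fingers move at their own pace and stop on an object; FORCE is the grip in N (left out, the last holds). Time passes only in rows, so rows that repeat a pose let the fingers close. It gives the time, the measured TCP pose, the force and the opening at its end, in the units of the state.
- robot.state(): the state, without advancing time (a new reading comes with each control period).
- robot.capture(name): name is "scene" or "side" or "wrist"; returns a dict with "image" (400x640x3 uint8, blue, green, red), "z_map" (400x640 float32, m along the optical axis (not along the pixel's ray), 0 where there is no reading), "fx", "fy", "cx", "cy" (pixels), "R" (3x3) and "t" (3): a world point X has camera coordinates R X + t. Camera axes: x right, y down, z forward; pixel columns grow to the right and rows downward; lengths in m; the calibration is good to about 2 mm. The wrist camera is an equidistant fisheye: a pixel r from the principal point sees the ray r / f radians off the axis. A picture is of the moment at which its call begins.
- robot.sign_off(): hands the job in, once; it reports no verdict.
The state is a dict: "time": time; "qpos": joint angles; "joint_velocities": joint speeds; "joint_efforts": joint torques, N m; "ee_pos": TCP position; "tcp_rot": TCP orientation; "force": force on the tool from outside, world axes, zero at the start; "wrist_torque": the same for the moment, N m; "width": finger opening in m.
Only numpy, scipy, OpenCV 4.12 (cv2) and the standard library are available. Lean on these libraries where they do the work, as an engineer would, in place of code of your own. Each camera call takes 0.05 s, during which the arm holds its last target. There are 200 camera calls.

## Working session

There is one attempt and no reset: what is moved stays moved. The work goes in short steps, Python scripts to look and compute and a shell command to move; the robot and the scene stay as the last step left them, time stands still between calls to the robot, and variables do not carry over. Pictures are saved under pics/ and viewed, about 8 in all and at most 12, crops included, and the job is handed in when it is done.

```bash
mkdir -p pics; cat > h.py <<'E'
import numpy as np, cv2
from plant import robot
def cap(n):
    c=robot.capture(n); np.savez('/tmp/%s.npz'%n,**c); return c
def pts(c):
    z=c['z_map']; v,u=np.indices(z.shape)
    P=np.stack([(u-c['cx'])/c['fx']*z,(v-c['cy'])/c['fy']*z,z],-1)
    W=(P-c['t'])@c['R']; W[z<=0]=np.nan; return W
E
python3 - <<'E'
from h import *
s=robot.state();print(s)
a=cap('scene');b=cap('side')
for n,c in (('scene',a),('side',b)):
    cv2.imwrite('pics/%s0.png'%n,c['image']);print(n,c['R'],c['t'],c['fx'])
E
```

```text
{'time': 0.0, 'qpos': array([-2.15268163e-01,  3.81157032e-01,  1.29825890e+00,  2.46005074e-05,
        1.46362239e+00, -2.15286380e-01]), 'joint_velocities': array([ 0.00099527,  0.00106882,  0.00037303, -0.00062887, -0.00032304,
        0.00047402]), 'joint_efforts': array([-6.18006070e-04, -4.37936819e+01, -2.24552107e+01,  7.13253510e-02,
        3.52583989e-02, -8.49877097e-05]), 'ee_pos': array([5.49709543e-01, 8.49463958e-05, 2.38159335e-01]), 'tcp_rot': array([7.06609122e-01, 1.12127555e-04, 7.07604070e-01, 1.23136092e-04]), 'force': array([-0.60318287, -0.00642017, -0.20012558]), 'wrist_torque': array([ 0.04554783, -0.04845091,  0.01778345]), 'width': 0.08832909473329181}
scene [[-0.78200851  0.62321978  0.00773273]
 [ 0.46131873  0.58711063 -0.66519631]
 [-0.41910346 -0.51662193 -0.74662847]] [ 0.39513116 -0.1701603   1.75322741] 487.7397287075697
side [[ 0.99905177 -0.03833267  0.02064375]
 [-0.00818982 -0.63115087 -0.77561685]
 [ 0.04276078  0.77471232 -0.63086634]] [-0.52987361  0.11122855  1.28304696] 455.0648875573632
```

View pics/scene0.png

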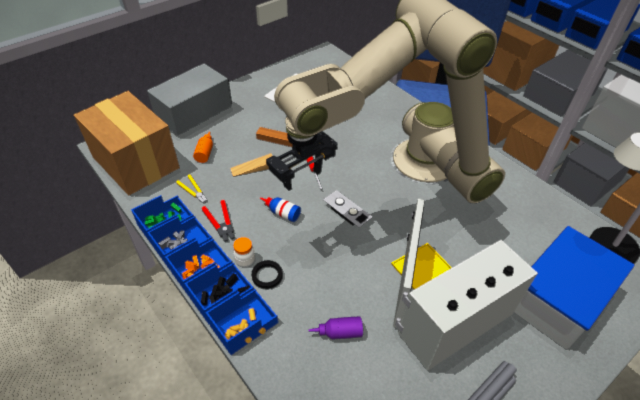

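View pics/side0.png

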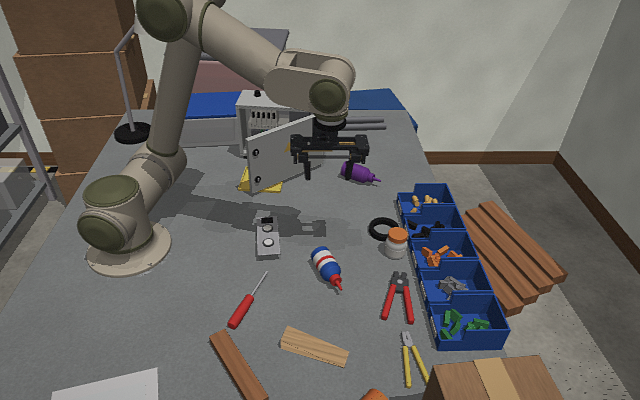

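The scene view shows the blue bottle at (283,208), the wedge at (252,165), the door at (413,245), the tray at (420,262) and the enclosure at (470,300). The side view has the blue bottle at (326,268), the pale wedge at (314,346) and the door at (280,155). The orange one at (204,148) and the purple one at (342,328) in the scene view are the look-alikes. The brown batten at (272,135) is not the pale wedge.

```bash
python3 - <<'E'
from h import *
for n in('scene','side'):
    c=dict(np.load('/tmp/%s.npz'%n)); W=pts(c); im=c['image']; hsv=cv2.cvtColor(im,cv2.COLOR_BGR2HSV)
    X,Y,Z=W[...,0],W[...,1],W[...,2]
    print(n)
    def rep(name,m):
        m=m&np.isfinite(Z); p=W[m]; 
        if len(p)<10: print(name,len(p));return p
        r=cv2.minAreaRect(p[:,:2].astype(np.float32)*1000); print(name,len(p),'med',np.median(p,0).round(3),'zr',np.percentile(p[:,2],[2,98]).round(3),'rect',np.round(cv2.boxPoints(r)).tolist(),np.round(r[1])); return p
    v,u=np.indices(Z.shape)
    H,S,V=[hsv[...,i] for i in range(3)]
    box=(slice(None),)
    def win(a,b,cc,d): return (u>=a)&(u<=b)&(v>=cc)&(v<=d)
    if n=='scene': wb,ww,wt,we=win(255,305,190,225),win(225,275,150,180),win(385,460,235,300),win(385,540,190,370)
    else: wb,ww,wt,we=win(305,350,240,295),win(275,352,322,370),win(230,290,160,195),win(225,325,85,195)
    rep('bottle',wb&(Z>0.01)); rep('blue',wb&(H>100)&(H<130)&(S>120)); rep('red',wb&((H<8)|(H>172))&(S>150)&(Z>.006))
    rep('wedge',ww&(Z>0.003)&(H>8)&(H<25)&(S>60)); rep('wedge heel',ww&(Z>0.028)&(H>8)&(H<25)&(S>60)); 
    rep('tray',wt&(H>20)&(H<35)&(S>150)); rep('top',we&(Z>.2)&(Z<.222)); 
    rep('topenc',we&(Z>.2)&(Z<.222)&(Y>.3))
    m=we&(Z>.03)&(Z<.222); print('xyrange',[np.nanpercentile(W[m][:,i],[1,99]).round(3) for i in(0,1,2)])
c=dict(np.load('/tmp/scene.npz'));W=pts(c)
for v in range(200,300,10): print(v,[ (u,W[v,u].round(3).tolist()) for u in range(404,428,4)])
for uv in [(405,300),(450,330),(500,250),(535,270),(415,290),(408,365),(440,310)]: print(uv,W[uv[1],uv[0]].round(3))
for k,n,(a,b,d,e) in (('s','scene',(225,150,305,225)),('t','scene',(380,190,550,370))): 
    I=c['image'][b:e,a:d]; f=4 if k=='s' else 3; cv2.imwrite('pics/crop_%s.png'%k,cv2.resize(I,None,fx=f,fy=f,interpolation=cv2.INTER_CUBIC))
E
```

```text
scene
bottle 552 med [ 0.56  -0.09   0.042] zr [0.015 0.056] rect [[499.0, -175.0], [584.0, -186.0], [607.0, 12.0], [523.0, 22.0]] [198.  85.]
blue 243 med [ 0.553 -0.064  0.042] zr [0.009 0.055] rect [[516.0, -48.0], [525.0, -180.0], [589.0, -175.0], [580.0, -43.0]] [ 64. 133.]
red 77 med [ 0.572 -0.147  0.037] zr [0.024 0.055] rect [[531.0, -106.0], [575.0, -189.0], [616.0, -168.0], [572.0, -84.0]] [46. 94.]
wedge 412 med [ 0.514 -0.338  0.014] zr [0.003 0.333] rect [[427.0, -346.0], [548.0, -422.0], [756.0, -93.0], [635.0, -17.0]] [389. 143.]
wedge heel 37 med [ 0.466 -0.326  0.032] zr [0.028 0.344] rect [[435.0, -334.0], [459.0, -349.0], [659.0, -32.0], [635.0, -17.0]] [375.  29.]
tray 1116 med [0.339 0.323 0.002] zr [-0.003  0.01 ] rect [[256.0, 367.0], [278.0, 228.0], [556.0, 272.0], [535.0, 410.0]] [282. 141.]
top 6150 med [0.439 0.497 0.21 ] zr [0.204 0.216] rect [[239.0, 245.0], [542.0, 209.0], [582.0, 547.0], [279.0, 583.0]] [340. 305.]
topenc 5950 med [0.445 0.5   0.21 ] zr [0.204 0.216] rect [[248.0, 318.0], [551.0, 283.0], [582.0, 547.0], [279.0, 583.0]] [266. 305.]
xyra
[... 2600 characters left out ...]
]), (412, [0.513, 0.387, 0.21]), (416, [0.374, 0.315, 0.001]), (420, [0.366, 0.323, 0.002]), (424, [0.354, 0.329, -0.001])]
280 [(404, [0.546, 0.393, 0.204]), (408, [0.543, 0.402, 0.212]), (412, [0.527, 0.403, 0.198]), (416, [0.4, 0.339, 0.0]), (420, [0.391, 0.347, 0.001]), (424, [0.384, 0.355, 0.004])]
290 [(404, [0.559, 0.409, 0.193]), (408, [0.555, 0.417, 0.199]), (412, [0.433, 0.356, 0.0]), (416, [0.547, 0.433, 0.211]), (420, [nan, nan, nan]), (424, [0.532, 0.444, 0.21])]
(405, 300) [0.568 0.424 0.176]
(450, 330) [0.559 0.549 0.204]
(500, 250) [0.297 0.483 0.212]
(535, 270) [0.212 0.558 0.132]
(415, 290) [0.55  0.432 0.213]
(408, 365) [ 0.602  0.504 -0.002]
(440, 310) [0.544 0.504 0.213]
```

View pics/crop_s.png

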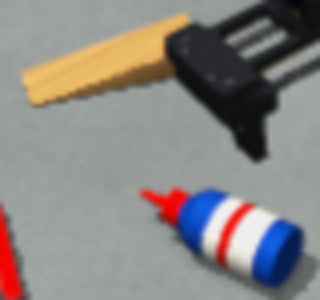

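The crop confirms that the blue bottle has a white label and red cap, with the nozzle toward image left, and that the wedge is the pale one. Next I fit the geometry.

```bash
python3 - <<'E'
from h import *
A=[]
for n in('scene','side'):
    c=dict(np.load('/tmp/%s.npz'%n)); W=pts(c).reshape(-1,3); hsv=cv2.cvtColor(c['image'],cv2.COLOR_BGR2HSV).reshape(-1,3).astype(int)
    ok=np.isfinite(W[:,2]); A.append(np.c_[W[ok],hsv[ok]])
    B=A[-1]; x,y,z,H,S,V=B.T
    print(n)
    # door top (before enclosure)
    m=(z>.203)&(z<.22)&(x>.25)&(x<.53)&(y<.385)&(y>.2); p=B[m,:2]
    vx,vy,x0,y0=cv2.fitLine(p.astype(np.float32),cv2.DIST_HUBER,0,.01,.01).ravel(); s=(p-[x0,y0])@[vx,vy]
    print('door dir',vx,vy,'pt',x0,y0,'ext',s.min(),s.max(),len(p), 'free',[x0,y0]+s.min()*np.array([vx,vy]),[x0,y0]+s.max()*np.array([vx,vy]))
    m=(z>.203)&(z<.22)&(x>.1)&(y>.43)&(y<.7); r=cv2.minAreaRect((B[m,:2]*1000).astype(np.float32));print('enc',r,np.round(cv2.boxPoints(r)).tolist())
    m=(H>20)&(H<35)&(S>150)&(z<.02)&(x>.15)&(x<.46)&(y>.2)&(y<.42);p=B[m,:2]; r=cv2.minAreaRect((p*1000).astype(np.float32));print('tray',r,np.round(cv2.boxPoints(r)).tolist(),np.percentile(p,[1,99],axis=0).round(3).tolist())
    m=(z>.02)&(z<.06)&(x>.48)&(x<.64)&(y>-.22)&(y<0); p=B[m]; C=p[:,:2]
    cvx,cvy,cx,cy=cv2.fitLine(C.astype(np.float32),cv2.DIST_HUBER,0,.01,.01).ravel(); print('bottle',cvx,cvy,cx,cy)
    # bottle rect
    r=cv2.minAreaRect((C*1000).astype(np.float32));print(r,np.round(cv2.boxPoints(r)).tolist())
    rd=((p[:,3]<8)|(p[:,3]>172))&(p[:,4]>150);print('red pts min y',p[rd][np.argsort(p[rd][:,1])[:4],:3].round(3).tolist())
E
```

```text
scene
door dir 0.805895 0.59205854 pt 0.42459393 0.31327888 ext -0.1292878166287531 0.12456207093368483 526 free [0.32040152 0.23673293] [0.52497787 0.38702692]
enc ((422.86474609375, 504.35784912109375), (122.10652923583984, 304.4774475097656), 83.30904388427734) [[265.0, 461.0], [567.0, 426.0], [581.0, 547.0], [279.0, 583.0]]
tray ((348.4951477050781, 310.382568359375), (112.92791748046875, 152.08370971679688), 83.43968963623047) [[267.0, 263.0], [418.0, 246.0], [430.0, 358.0], [279.0, 375.0]] [[0.282, 0.256], [0.42, 0.368]]
bottle 0.32562473 -0.9454991 0.56560785 -0.11074002
((560.102294921875, -118.14470672607422), (55.22377014160156, 141.0531463623047), 18.7589111328125) [[511.0, -60.0], [557.0, -194.0], [609.0, -176.0], [564.0, -42.0]]
red pts min y [[0.584, -0.185, 0.027], [0.581, -0.183, 0.027], [0.576, -0.179, 0.026], [0.58, -0.178, 0.03]]
side
door dir 0.8039729 0.594666 pt 0.39580446 0.28654438 ext -0.08946343453132269 0.1639940580845115 381 free [0.32387829 0.23334352] [0.52765124 0.38406607]
enc ((385.2549743652344, 504.4725036621094), (125.13216400146484, 229.0032501220703), 81.95878601074219) [[263.0, 459.0], [490.0, 427.0], [507.0, 550.0], [281.0, 582.0]]
tray ((353.6764221191406, 320.4168701171875), (133.75204467773438, 139.32199096679688), 82.25116729736328) [[276.0, 264.0], [414.0, 245.0], [432.0, 377.0], [294.0, 396.0]] [[0.279, 0.249], [0.419, 0.392]]
bottle 0.41888157 -0.9080409 0.5476896 -0.11841302
((554.1917724609375, -121.61823272705078), (53.20302200317383, 142.3663330078125), 21.453718185424805) [[503.0, -65.0], [555.0, -198.0], [605.0, -178.0], [553.0, -46.0]]
red pts min y [[0.579, -0.189, 0.03], [0.581, -0.187, 0.028], [0.581, -0.186, 0.031], [0.579, -0.186, 0.031]]
```

View pics/crop_t.png

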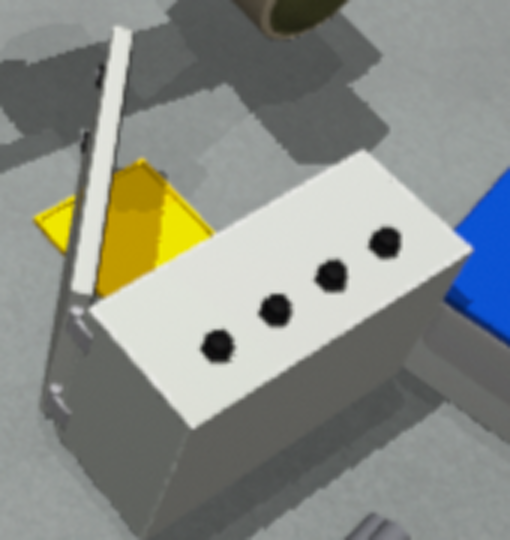

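Fits so far:
- Door: 0.75 rad open, hinge at about (0.560, 0.411). At its stop it will point along (-0.03, -1).
- Tray: centre at (0.353, 0.320).

I close the fingers, go in on the inner side of the door and push it round.

```bash
python3 -m handwheel '[[[1,-0.02,0.03,0.02,0,0,0],[1,-0.04,0.06,0.025,0,0,0],[1,-0.065,0.095,0.025,0,0,0],[1,-0.09,0.13,0.025,0,0,0],[1,-0.115,0.165,0.025,0,0,0],[1,-0.14,0.20,0.025,0,0,0],[1,-0.165,0.238,0.025,0,0,0],[1,-0.188,0.273,0.025,0,0,0],[1,-0.212,0.308,0.025,0,0,0],[1,-0.212,0.308,0.025,0,0,0]]]' 30
python3 -m handwheel '[[[1,0,0,-0.03,0,0,0],[1,0,0,-0.06,0,0,0],[1,0,0,-0.09,0,0,0],[1,0,0,-0.095,0,0,0]]]'
```

```text
time: 0.93
ee_pos: [0.3344, 0.3112, 0.2632]
tcp_rot: [0.706, -0.001, 0.708, 0.002]
force: [0.0, -0.5, 0.2]
width: 0.0235
time: 1.27
ee_pos: [0.3327, 0.31, 0.1644]
tcp_rot: [0.704, -0.003, 0.71, 0.001]
force: [0.0, -0.4, -0.3]
width: 0.0005
```

```bash
python3 -m handwheel '[[[1,0.014,-0.019,0,0,0,0],[1,0.028,-0.038,0,0,0,0],[1,0.041,-0.055,0,0,0,0],[1,0.055,-0.071,0,0,0,0],[1,0.071,-0.085,0,0,0,0],[1,0.088,-0.098,0,0,0,0],[1,0.106,-0.109,0,0,0,0],[1,0.124,-0.119,0,0,0,0],[1,0.142,-0.127,0,0,0,0],[1,0.158,-0.132,0,0,0,0]]]'
python3 -m handwheel '[[[1,0.012,-0.003,0,0,0,0],[1,0.022,-0.004,0,0,0,0],[1,0.029,-0.005,0,0,0,0],[1,0.035,-0.006,0,0,0,0],[1,0.04,-0.006,0,0,0,0],[1,0.042,-0.006,0,0,0,0],[1,0.042,-0.006,0,0,0,0],[1,0.042,-0.006,0,0,0,0]]]'
```

```text
time: 2.1
ee_pos: [0.4922, 0.1768, 0.1655]
tcp_rot: [0.704, -0.002, 0.71, 0.0]
force: [-0.4, -0.7, 0.7]
width: 0.0001
time: 2.77
ee_pos: [0.526, 0.1706, 0.1663]
tcp_rot: [0.698, -0.003, 0.717, -0.0]
force: [-45.7, -6.2, 22.6]
width: 0.0004
```

The door met its stop with 45 N of resistance. I back off and go above the wedge, turning the jaws across it.

```bash
python3 -m handwheel '[[[1,-0.02,0,0,0,0,0],[1,-0.04,0,0,0,0,0],[1,-0.04,-0.005,0.035,0,0,0.1],[1,-0.04,-0.01,0.07,0,0,0.2],[1,-0.04,-0.05,0.08,0,0,0.3],[1,-0.043,-0.09,0.08,0,0,0.42],[1,-0.046,-0.13,0.08,0,0,0.54],[-1,-0.049,-0.17,0.08,0,0,0.66],[-1,-0.052,-0.21,0.07,0,0,0.78],[-1,-0.055,-0.25,0.06,0,0,0.9]]]'
python3 -m handwheel '[[[-1,0,-0.04,-0.01,0,0,0.1],[-1,0,-0.08,-0.02,0,0,0.2],[-1,-0.002,-0.12,-0.03,0,0,0.3],[-1,-0.004,-0.16,-0.04,0,0,0.3],[-1,-0.004,-0.2,-0.05,0,0,0.3],[-1,-0.004,-0.248,-0.06,0,0,0.3],[-1,-0.004,-0.248,-0.06,0,0,0.3]]]'
python3 - <<'E'
from h import *
s=robot.state();print(s['qpos'].round(3),s['tcp_rot'].round(3))
c=cap('wrist');cv2.imwrite('pics/w1.png',c['image']);print(c['fx'],c['cx'],c['cy'],c['R'],c['t'])
E
```

```text
time: 3.6
ee_pos: [0.4725, -0.0615, 0.2319]
tcp_rot: [0.636, -0.3, 0.651, 0.288]
force: [0.8, 0.4, 0.5]
width: 0.0182
time: 4.18
ee_pos: [0.4676, -0.3147, 0.1706]
tcp_rot: [0.586, -0.392, 0.6, 0.378]
force: [-0.3, 0.6, -0.3]
width: 0.0648
[-0.792  0.457  1.379 -0.024  1.29  -1.938] [ 0.586 -0.392  0.6    0.378]
309.70691628693146 316.91759198391156 197.52461208961577 [[ 0.40626684  0.91338724 -0.02590382]
 [ 0.87400454 -0.38016691  0.30263706]
 [ 0.26657705 -0.14559145 -0.9527538 ]] [ 0.10226387 -0.55004048  0.15455645]
```

View pics/w1.png

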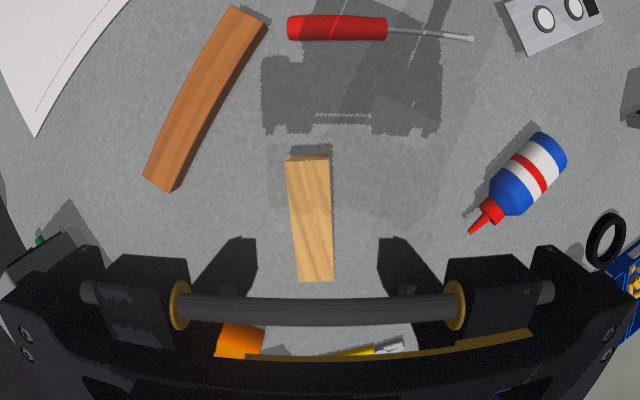

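The wrist view has the wedge between the fingers: heel at the top (285-330, 157), thin end at the bottom (298-334, 281). I project these corners to check.

```bash
cat >> h.py <<'E'
from scipy.spatial.transform import Rotation as Ro
def fish(c,u,v,z):
    dx,dy=u-c['cx'],v-c['cy']; r=np.hypot(dx,dy); th=r/c['fx']
    d=np.array([dx/r*np.sin(th),dy/r*np.sin(th),np.cos(th)])@c['R']; o=-c['t']@c['R']
    return o+d*(z-o[2])/d[2]
def tool():
    s=robot.state(); q=s['tcp_rot']; R=Ro.from_quat(np.r_[q[1:],q[0]]).as_matrix(); print('t',s['time'],'tcp',s['ee_pos'].round(4),'fing',R[:,0].round(3),'jaw',R[:,2].round(3),'az',np.degrees(np.arctan2(R[1,2],R[0,2])).round(1),'F',s['force'].round(1),'w',s['width'].round(4),'q',s['qpos'].round(2)); return R
E
python3 - <<'E'
from h import *
c=dict(np.load('/tmp/wrist.npz')); tool()
h=[fish(c,285,160,.034),fish(c,330,156,.034)]; t=[fish(c,298,282,.004),fish(c,334,280,.004)]
print(np.round(h+t,3)); H=np.mean(h,0);T=np.mean(t,0); d=(T-H)[:2]; print(H,T,np.linalg.norm(d),np.degrees(np.arctan2(d[1],d[0])))
E
```

```text
Traceback (most recent call last):
  File "h.py", line 15, in tool
    s=robot.state(); q=s['tcp_rot']; R=Ro.from_quat(np.r_[q[1:],q[0]]).as_matrix(); print('t',s['time'],'tcp',s['ee_pos'].round(4),'fing',R[:,0].round(3),'jaw',R[:,2].round(3),'az',np.degrees(np.arctan2(R[1,2],R[0,2])).round(1),'F',s['force'].round(1),'w',s['width'].round(4),'q',s['qpos'].round(2)); return R
                                                                                                                                                                                                                                                                ^^^^^^^^^^^^^^^^
AttributeError: 'float' object has no attribute 'round'
```

```bash
sed -i "s/s\['width'\].round(4)/round(s['width'],4)/" h.py
python3 - <<'E'
from h import *
c=dict(np.load('/tmp/wrist.npz')); tool()
h=[fish(c,285,160,.034),fish(c,330,156,.034)]; t=[fish(c,298,282,.004),fish(c,334,280,.004)]
print(np.round(h+t,3)); H=np.mean(h,0);T=np.mean(t,0); d=(T-H)[:2]; print(H,T,np.linalg.norm(d),np.degrees(np.arctan2(d[1],d[0])))
E
```

```text
t 4.2333 tcp [ 0.4678 -0.3132  0.1709] fing [-0.005 -0.026 -1.   ] jaw [ 0.406  0.914 -0.026] az 66.0 F [-0.2 -0.4 -0.5] w 0.0687 q [-0.79  0.46  1.38 -0.02  1.29 -1.94]
[[ 0.432 -0.336  0.034]
 [ 0.445 -0.296  0.034]
 [ 0.573 -0.392  0.004]
 [ 0.587 -0.351  0.004]]
[ 0.4383503  -0.31564002  0.034     ] [ 0.58023871 -0.37121677  0.004     ] 0.15238469747402317 -21.38995003557298
```

```bash
python3 -m handwheel '[[[-1,0,-0.014,-0.03,0.026,-0.005,0.047],[-1,0,-0.014,-0.065,0.026,-0.005,0.047],[-1,0,-0.014,-0.1,0.026,-0.005,0.047],[-1,0,-0.014,-0.13,0.026,-0.005,0.047],[-1,0,-0.014,-0.15,0.026,-0.005,0.047],[-1,0,-0.014,-0.162,0.026,-0.005,0.047],[-1,0,-0.014,-0.162,0.026,-0.005,0.047],[-1,0,-0.014,-0.162,0.026,-0.005,0.047]]]'
python3 -m handwheel '[[[1,0,0,0,0,0,0],[1,0,0,0,0,0,0],[1,0,0,0,0,0,0],[1,0,0,0,0,0,0],[1,0,0,0,0,0,0],[1,0,0,0,0,0,0]]]' 40
python3 -c "
from h import *
tool()"
```

```text
time: 4.9
ee_pos: [0.4682, -0.3263, 0.0095]
tcp_rot: [0.583, -0.4, 0.583, 0.399]
force: [-0.2, -0.3, 0.5]
width: 0.088
time: 5.4
ee_pos: [0.4682, -0.3264, 0.0098]
tcp_rot: [0.583, -0.4, 0.583, 0.399]
force: [0.1, -0.3, 0.7]
width: 0.0503
t 5.4 tcp [ 0.4682 -0.3264  0.0098] fing [ 0. -0. -1.] jaw [ 0.362  0.932 -0.   ] az 68.8 F [ 0.1 -0.3  0.7] w 0.0503 q [-0.82  0.67  1.53  0.    0.94 -2.02]
```

```bash
python3 -m handwheel '[[[1,0,0,0,0,0,0],[1,0,0,0,0,0,0],[1,0,0,0.01,0,0,0],[1,0,0,0.04,0,0,0],[1,0,0,0.075,0,0,0],[1,0,0.01,0.1,0,0,0],[1,-0.005,0.04,0.105,0,0,0.05],[1,-0.01,0.08,0.105,0,0,0.1],[1,-0.02,0.12,0.105,0,0,0.15],[1,-0.03,0.155,0.105,0,0,0.2]]]'
python3 -m handwheel '[[[1,-0.005,0.04,0,0,0,0.05],[1,-0.01,0.08,0,0,0,0.1],[1,-0.015,0.12,0,0,0,0.144],[1,-0.02,0.16,0,0,0,0.144],[1,-0.025,0.2,0,0,0,0.144],[1,-0.03,0.24,0,0,0,0.144],[1,-0.035,0.28,0,0,0,0.144],[1,-0.04,0.32,0,0,0,0.144],[1,-0.045,0.345,0,0,0,0.144],[1,-0.045,0.351,0,0,0,0.144]]]'
python3 - <<'E'
from h import *
tool()
c=cap('side');cv2.imwrite('pics/s2.png',cv2.resize(c['image'][80:330,180:440],None,fx=2.3,fy=2.3))
for n in ('scene','side'):
    c=cap(n);W=pts(c).reshape(-1,3);W=W[np.isfinite(W[:,2])]
    m=(W[:,2]>.205)&(W[:,2]<.219)&(W[:,0]>.5)&(W[:,0]<.62)&(W[:,1]>.1)&(W[:,1]<.39);p=W[m,:2].astype(np.float32)
    if len(p)>20: print(n,len(p),cv2.fitLine(p,cv2.DIST_HUBER,0,.01,.01).ravel(),np.percentile(p,[1,99],axis=0))
E
```

```text
time: 6.23
ee_pos: [0.4373, -0.1693, 0.1154]
tcp_rot: [0.54, -0.457, 0.54, 0.456]
force: [1.1, -0.4, -0.9]
width: 0.0419
time: 7.07
ee_pos: [0.391, 0.1848, 0.116]
tcp_rot: [0.505, -0.495, 0.505, 0.495]
force: [-1.1, 0.1, -1.2]
width: 0.0416
t 7.0667 tcp [0.391  0.1848 0.116 ] fing [ 0.001  0.001 -1.   ] jaw [0.02  1.    0.001] az 88.9 F [-1.1  0.1 -1.2] w 0.0416 q [ 0.17  0.33  1.8   0.    1.01 -1.39]
scene 673 [0.03051995 0.99953413 0.55769134 0.2631722 ] [[0.54472137 0.12482277]
 [0.56896088 0.38745193]]
side 300 [0.02854789 0.9995924  0.55437976 0.23898108] [[0.54296101 0.11672673]
 [0.5667484  0.38739926]]
```

View pics/s2.png

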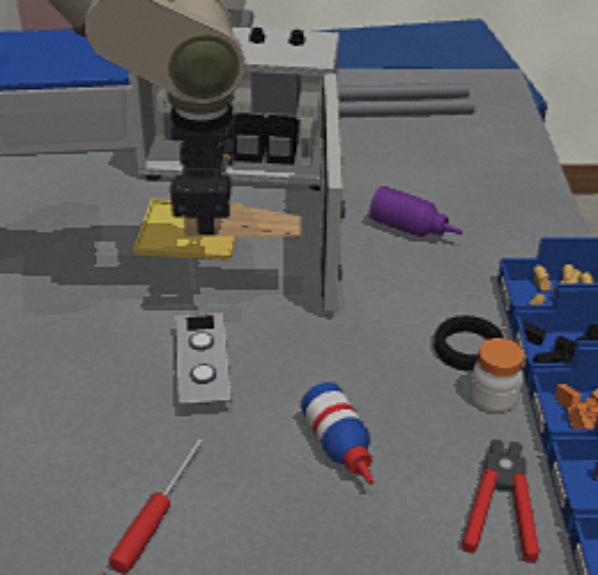

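The side view shows the door square at its stop, and the wedge held in the air in front of the inner face. I lower it to the bench and push.

```bash
python3 -m handwheel '[[[1,0,0,-0.03,0,0,-0.01],[1,0,0,-0.06,0,0,-0.01],[1,0,0,-0.085,0,0,-0.01],[1,0,0,-0.1,0,0,-0.01],[1,0,0,-0.1055,0,0,-0.01],[1,0,0,-0.1055,0,0,-0.01],[1,0,0,-0.1055,0,0,-0.01]]]'
python3 -m handwheel '[[[1,0.01,0,0,0,0,0],[1,0.02,0,0,0,0,0],[1,0.03,0,0,0,0,0],[1,0.04,0,0,0,0,0],[1,0.05,0,0,0,0,0],[1,0.06,0,0,0,0,0],[1,0.067,0,0,0,0,0],[1,0.074,0,0,0,0,0],[1,0.074,0,0,0,0,0]]]'
```

```text
time: 7.8
ee_pos: [0.393, 0.1805, 0.0106]
tcp_rot: [0.509, -0.492, 0.508, 0.491]
force: [-0.5, 0.7, 0.2]
width: 0.0419
time: 8.55
ee_pos: [0.4681, 0.18, 0.0107]
tcp_rot: [0.509, -0.492, 0.508, 0.49]
force: [0.7, -0.2, -2.7]
width: 0.0418
```

```bash
python3 -m handwheel '[[[1,0.003,0,0,0,0,0],[1,0.006,0,0,0,0,0],[1,0.008,0,0,0,0,0],[1,0.01,0,0,0,0,0],[1,0.01,0,0,0,0,0]]]'
```

```text
time: 8.97
ee_pos: [0.4745, 0.1798, 0.0096]
tcp_rot: [0.507, -0.49, 0.511, 0.493]
force: [-11.5, -0.6, -2.3]
width: 0.0417
```

```bash
python3 -m handwheel '[[[1,0.004,0,0,0,0,0],[1,0.006,0,0,0,0,0],[1,0.008,0,0,0,0,0],[1,0.008,0,0,0,0,0]]]'
```

```text
time: 9.3
ee_pos: [0.4754, 0.1798, 0.0091]
tcp_rot: [0.502, -0.486, 0.515, 0.496]
force: [-26.8, -1.7, 15.6]
width: 0.0416
```

```bash
python3 -m handwheel '[[[1,0,0,0.001,0,0,0],[-0.5,0,0,0.001,0,0,0],[-0.5,0,0,0.001,0,0,0],[-0.5,0,0,0.001,0,0,0],[-0.5,0,0,0.001,0,0,0],[-0.5,0,0,0.001,0,0,0]]]'
python3 -m handwheel '[[[-0.5,-0.004,0,0.03,0,0,0],[-0.5,-0.008,0,0.06,0,0,0],[-0.5,-0.02,-0.02,0.09,0,0,0],[-0.5,-0.04,-0.05,0.12,0,0,0],[-0.5,-0.05,-0.08,0.14,0,0,0],[-0.5,-0.05,-0.11,0.15,0,0,0],[-0.5,-0.05,-0.14,0.15,0,0,0],[-0.5,-0.05,-0.14,0.15,0,0,0]]]'
python3 - <<'E'
from h import *
tool()
for n in ('scene','side'):
    c=cap(n);W=pts(c);hsv=cv2.cvtColor(c['image'],cv2.COLOR_BGR2HSV).astype(int)
    x,y,z=[W[...,i] for i in range(3)];H,S=hsv[...,0],hsv[...,1]
    m=(z>.006)&(z<.045)&(x>.42)&(x<.64)&(y>.12)&(y<.24)&(S>60)&(H>8)&(H<26);p=(W[m][:,:2]*1000).astype(np.float32)
    if len(p)>20: r=cv2.minAreaRect(p);print(n,len(p),np.round(cv2.boxPoints(r)).tolist(),r[1])
    cv2.imwrite('pics/%s3.png'%n,cv2.resize(c['image'][100:300,220:420] if n=='side' else c['image'][180:340,340:500],None,fx=3,fy=3))
E
```

```text
time: 9.8
ee_pos: [0.4755, 0.1798, 0.0102]
tcp_rot: [0.502, -0.486, 0.515, 0.496]
force: [-0.4, 0.6, 0.1]
width: 0.0659
time: 10.47
ee_pos: [0.4261, 0.0362, 0.1612]
tcp_rot: [0.503, -0.486, 0.516, 0.494]
force: [-0.0, 0.3, -0.1]
width: 0.0662
t 10.4667 tcp [0.4261 0.0362 0.1612] fing [-0.02  -0.004 -1.   ] jaw [ 0.038  0.999 -0.005] az 87.8 F [-0.   0.3 -0.1] w 0.0662 q [-0.19  0.26  1.73 -0.01  1.17 -1.72]
scene 84 [[560.0, 201.0], [560.0, 157.0], [597.0, 158.0], [596.0, 202.0]] (36.42504119873047, 44.271217346191406)
side 446 [[443.0, 135.0], [589.0, 126.0], [593.0, 198.0], [447.0, 207.0]] (72.26195526123047, 146.1343536376953)
```

View pics/side3.png

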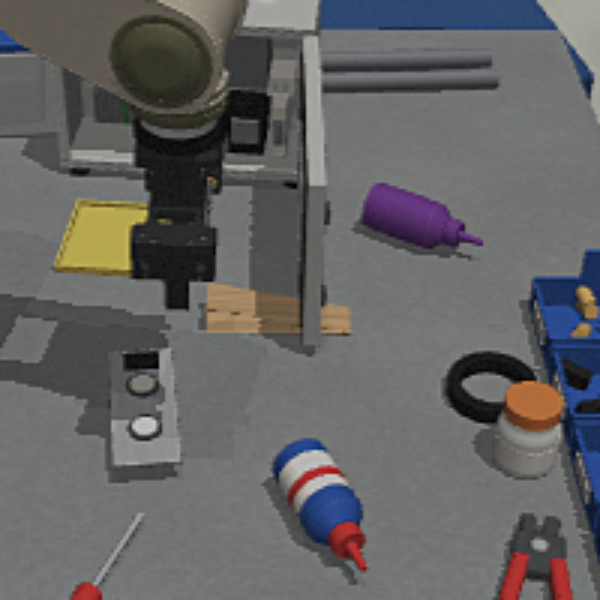

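The side view shows the wedge heel at (207,308), its thin end out past the door at (350,320), the door still open, and nothing else moved. The tip measures about -42 mm. Next I go above the bottle cap with the jaws across the bottle axis, and look closely.

```bash
python3 -m handwheel '[[[-0.5,0.014,-0.02,0,0,-0.02,-0.12],[-0.5,0.028,-0.04,0,0,-0.02,-0.24],[-0.5,0.042,-0.06,0,0,-0.02,-0.36],[-0.5,0.056,-0.08,0,0,-0.02,-0.48],[-0.5,0.07,-0.1,0,0,-0.02,-0.6],[-0.5,0.085,-0.12,0,0,-0.02,-0.72],[-0.5,0.1,-0.14,0,0,-0.02,-0.84],[-0.5,0.115,-0.155,0,0,-0.02,-0.96],[-0.5,0.13,-0.17,-0.01,0,-0.02,-1.08],[-0.5,0.143,-0.19,-0.02,0,-0.02,-1.18]]]'
python3 -m handwheel '[[[-0.5,0,0,0,0,0,0],[-0.5,0,0,0,0,0,0]]]'
python3 - <<'E'
from h import *
tool(); c=cap('wrist');cv2.imwrite('pics/w2.png',c['image'])
E
```

```text
time: 11.4
ee_pos: [0.5699, -0.1496, 0.1398]
tcp_rot: [0.699, -0.12, 0.694, 0.126]
force: [-0.4, 0.9, 0.3]
width: 0.0662
time: 11.57
ee_pos: [0.5702, -0.1485, 0.1385]
tcp_rot: [0.698, -0.12, 0.694, 0.128]
force: [-0.3, -0.1, -1.0]
width: 0.0659
t 11.5667 tcp [ 0.5702 -0.1485  0.1385] fing [ 0.003  0.011 -1.   ] jaw [0.939 0.345 0.007] az 20.2 F [-0.3 -0.1 -1. ] w 0.0659 q [-0.46  0.53  1.34  0.01  1.27 -0.82]
```

View pics/w2.png

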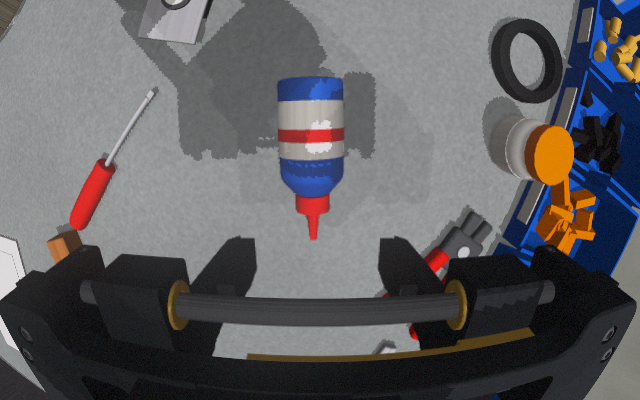

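The bottle is aligned with the jaws: cap at (313,204), nozzle tip at (314,238), base edge at (310,78).

```bash
python3 - <<'E'
from h import *
c=dict(np.load('/tmp/wrist.npz'))
for n,u,v,z in (('tip',314,238,.027),('capc',313,204,.042),('capL',297,204,.027),('capR',329,204,.027),('bodyL',278,110,.027),('bodyR',344,110,.027),('crimp',420,280,.01),('crimp2',470,225,.01)): print(n,fish(c,u,v,z).round(4))
E
```

```text
tip [ 0.5823 -0.1876  0.027 ]
capc [ 0.5688 -0.1527  0.042 ]
capL [ 0.5572 -0.162   0.027 ]
capR [ 0.5836 -0.1524  0.027 ]
bodyL [ 0.5153 -0.0906  0.027 ]
bodyR [ 0.5666 -0.072   0.027 ]
crimp [ 0.7106 -0.2046  0.01  ]
crimp2 [ 0.7349 -0.1285  0.01  ]
```

```bash
python3 -m handwheel '[[[-0.2,0,-0.007,-0.03,-0.011,0,0.015],[-0.2,0,-0.007,-0.06,-0.011,0,0.015],[-0.2,0,-0.007,-0.085,-0.011,0,0.015],[-0.2,0,-0.007,-0.105,-0.011,0,0.015],[-0.2,0,-0.007,-0.117,-0.011,0,0.015],[-0.2,0,-0.007,-0.117,-0.011,0,0.015],[-0.2,0,-0.007,-0.117,-0.011,0,0.015]]]'
python3 -m handwheel '[[[1,0,0,0,0,0,0],[1,0,0,0,0,0,0],[1,0,0,0,0,0,0],[1,0,0,0,0,0,0],[1,0,0,0,0,0,0],[1,0,0,0,0,0,0],[1,0,0,0,0,0,0],[1,0,0,0,0,0,0]]]' 5
```

```text
time: 12.2
ee_pos: [0.5698, -0.154, 0.0227]
tcp_rot: [0.696, -0.13, 0.694, 0.13]
force: [0.4, -1.0, 0.0]
width: 0.0528
time: 12.87
ee_pos: [0.5701, -0.1542, 0.0232]
tcp_rot: [0.696, -0.131, 0.694, 0.13]
force: [0.3, 0.5, 5.5]
width: 0.0295
```

```bash
python3 -m handwheel '[[[1,-0.001,0.002,0.009,0,0,0],[1,-0.002,0.006,0.018,0,0,0],[1,-0.004,0.01,0.027,0,0,0],[1,-0.007,0.018,0.039,0,0,0],[1,-0.01,0.026,0.049,0,0,0],[1,-0.01,0.026,0.049,0,0,0]]]'
python3 - <<'E'
from h import *
tool(); c=cap('side');cv2.imwrite('pics/s4.png',cv2.resize(c['image'][170:310,260:420],None,fx=3,fy=3))
E
```

```text
time: 13.37
ee_pos: [0.5601, -0.1266, 0.0747]
tcp_rot: [0.697, -0.132, 0.693, 0.13]
force: [-0.1, 0.0, 0.1]
width: 0.0297
t 13.3667 tcp [ 0.5601 -0.1266  0.0747] fing [ 0.007 -0.001 -1.   ] jaw [0.932 0.363 0.006] az 21.3 F [-0.1  0.   0.1] w 0.0297 q [-0.43  0.58  1.47  0.    1.09 -0.8 ]
```

View pics/s4.png

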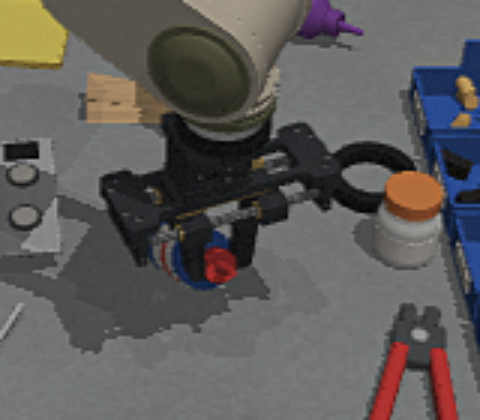

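It is turning: the nozzle now points up toward the camera at about (218,265). I continue the arc to upright.

```bash
python3 -m handwheel '[[[1,-0.004,0.01,0.01,0,0,0],[1,-0.008,0.021,0.018,0,0,0],[1,-0.013,0.033,0.024,0,0,0],[1,-0.017,0.045,0.028,0,0,0],[1,-0.022,0.058,0.031,0,0,0],[1,-0.027,0.071,0.032,0,0,0],[1,-0.032,0.084,0.031,0,0,0],[1,-0.037,0.096,0.029,0,0,0],[1,-0.037,0.096,0.029,0,0,0]]]'
python3 - <<'E'
from h import *
tool(); c=cap('side');cv2.imwrite('pics/s5.png',cv2.resize(c['image'][130:300,240:420],None,fx=3,fy=3))
E
```

```text
time: 14.17
ee_pos: [0.5224, -0.0291, 0.1026]
tcp_rot: [0.697, -0.132, 0.693, 0.131]
force: [0.1, 0.7, -2.5]
width: 0.0297
t 14.1667 tcp [ 0.5224 -0.0291  0.1026] fing [ 0.006 -0.001 -1.   ] jaw [0.931 0.365 0.005] az 21.4 F [ 0.1  0.7 -2.5] w 0.0297 q [-0.28  0.48  1.58  0.    1.08 -0.66]
```

View pics/s5.png

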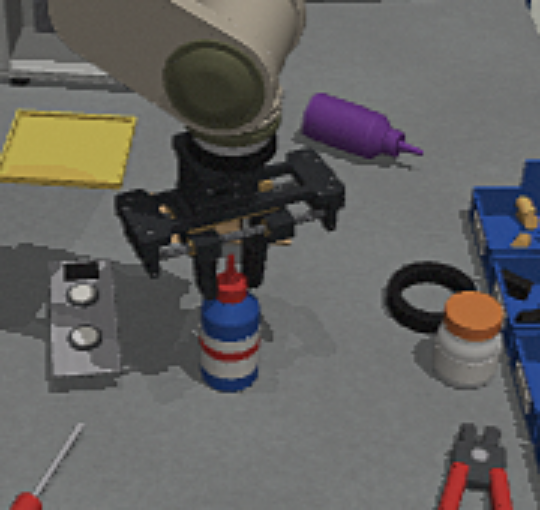

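The bottle is upright, held at the cap (230,280). I firm up the grip, lift it, and carry it round the door's end to the tray.

```bash
python3 -m handwheel '[[[1,0,0,0,0,0,0],[1,0,0,0,0,0,0],[1,0,0,0.01,0,0,0],[1,-0.005,0,0.03,0,0,0],[1,-0.02,0,0.055,0,0,0],[1,-0.045,0.005,0.07,0,0,0],[1,-0.07,0.015,0.075,0,0,0],[1,-0.095,0.035,0.075,0,0,0],[1,-0.12,0.06,0.075,0,0,0],[1,-0.14,0.085,0.075,0,0,0]]]' 15
python3 -m handwheel '[[[1,-0.01,0.03,0,0,0,0],[1,-0.015,0.06,0,0,0,0],[1,-0.02,0.09,0,0,0,0],[1,-0.025,0.12,0,0,0,0],[1,-0.028,0.15,0,0,0,0],[1,-0.03,0.18,0,0,0,0],[1,-0.03,0.21,0,0,0,0],[1,-0.03,0.235,0,0,0,0],[1,-0.03,0.255,0,0,0,0],[1,-0.03,0.262,0,0,0,0]]]'
python3 - <<'E'
from h import *
tool()
for n in('scene','side'):
    c=cap(n);W=pts(c);hsv=cv2.cvtColor(c['image'],cv2.COLOR_BGR2HSV).astype(int)
    x,y,z=[W[...,i] for i in range(3)];H,S=hsv[...,0],hsv[...,1]
    near=(abs(x-.353)<.07)&(abs(y-.32)<.07)
    m=near&(H>100)&(H<130)&(S>120)&(z>.04)&(z<.17)
    for a,b in((.075,.1),(.1,.125),(.125,.15)):
        q=W[m&(z>a)&(z<b)]; print(n,len(q),np.median(q,0).round(4) if len(q) else '')
    d=W[(z>.205)&(z<.219)&(x>.5)&(x<.62)&(y>.1)&(y<.39)][:,:2].astype(np.float32)
    if len(d)>20: print('door',cv2.fitLine(d,cv2.DIST_HUBER,0,.01,.01).ravel())
    cv2.imwrite('pics/%s6.png'%n,cv2.resize(c['image'][180:340,340:500] if n=='scene' else c['image'][90:270,200:380],None,fx=3,fy=3))
I=np.hstack([cv2.resize(cv2.imread('pics/%s6.png'%n),(400,400)) for n in('scene','side')]);cv2.imwrite('pics/both6.png',I)
E
```

```text
time: 15.05
ee_pos: [0.381, 0.055, 0.1773]
tcp_rot: [0.697, -0.131, 0.693, 0.13]
force: [1.0, 0.7, -1.8]
width: 0.0294
time: 15.88
ee_pos: [0.3511, 0.3189, 0.1769]
tcp_rot: [0.696, -0.131, 0.693, 0.131]
force: [-0.8, 0.1, -1.7]
width: 0.0292
t 15.8833 tcp [0.3511 0.3189 0.1769] fing [ 0.004 -0.    -1.   ] jaw [0.931 0.364 0.004] az 21.3 F [-0.8  0.1 -1.7] w 0.0292 q [ 0.49  0.31  1.61 -0.    1.22  0.12]
scene 28 [0.3754 0.3301 0.0843]
scene 0 
scene 52 [0.3749 0.3276 0.1449]
door [0.02789799 0.9996108  0.5577167  0.26229936]
side 58 [0.3568 0.2901 0.0852]
side 0 
side 44 [0.357  0.2937 0.1439]
door [0.02931921 0.9995701  0.55448115 0.2377199 ]
```

View pics/both6.png

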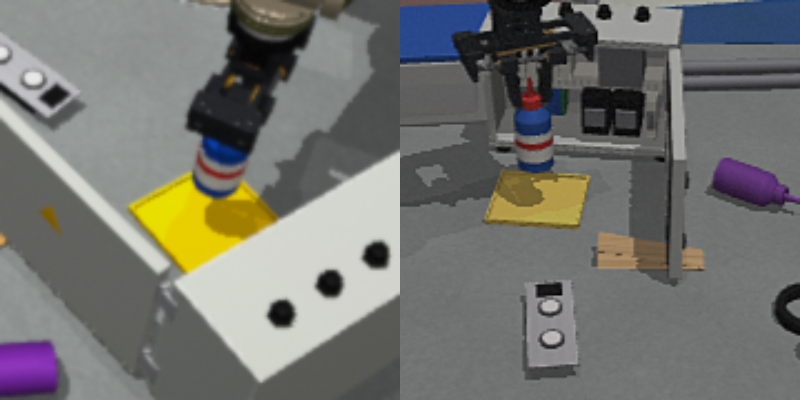

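The bottle hangs over the tray, and the door and wedge are unchanged. I lower it.

```bash
python3 -m handwheel '[[[1,0,0,-0.02,0,0,0],[1,0,0,-0.04,0,0,0],[1,0,0,-0.055,0,0,0],[1,0,0,-0.064,0,0,0],[1,0,0,-0.068,0,0,0],[1,0,0,-0.068,0,0,0],[1,0,0,-0.068,0,0,0]]]'
python3 -m handwheel '[[[1,0,0,-0.002,0,0,0],[1,0,0,-0.004,0,0,0],[1,0,0,-0.005,0,0,0],[1,0,0,-0.006,0,0,0],[1,0,0,-0.006,0,0,0]]]' 4
```

```text
time: 16.57
ee_pos: [0.3516, 0.3171, 0.1094]
tcp_rot: [0.697, -0.131, 0.693, 0.13]
force: [0.2, -0.1, -2.0]
width: 0.0295
time: 16.98
ee_pos: [0.3523, 0.3172, 0.1043]
tcp_rot: [0.697, -0.131, 0.692, 0.13]
force: [1.2, -1.8, 4.5]
width: 0.0297
```

```bash
python3 -m handwheel '[[[1,0,0,-0.001,0,0,0],[1,0,0,-0.001,0,0,0],[0.2,0,0,0,0,0,0],[0.1,0,0,0,0,0,0],[0,0,0,0,0,0,0],[0,0,0,0,0,0,0]]]' 3
python3 -m handwheel '[[[0,0,0,0.015,0,0,0],[0,0,0,0.035,0,0,0],[0,0,0,0.065,0,0,0],[0,0,0,0.1,0,0,0],[0,-0.01,-0.02,0.13,0,0,0],[0,-0.02,-0.06,0.13,0,0,0],[0,-0.03,-0.1,0.13,0,0,0],[0,-0.04,-0.14,0.13,0,0,0],[0,-0.04,-0.18,0.13,0,0,0],[0,-0.04,-0.18,0.13,0,0,0]]]'
python3 - <<'E'
from h import *
tool()
for n in('scene','side'):
    c=cap(n);W=pts(c);hsv=cv2.cvtColor(c['image'],cv2.COLOR_BGR2HSV).astype(int)
    x,y,z=[W[...,i] for i in range(3)];H,S=hsv[...,0],hsv[...,1]
    q=W[(abs(x-.353)<.07)&(abs(y-.32)<.07)&(z>.013)&(z<.16)]
    for a in(.02,.04,.06,.075,.1,.12): 
        p=q[abs(q[:,2]-a)<.008]; print(n,a,len(p),(np.median(p[:,0]).round(4),np.median(p[:,1]).round(4)) if len(p) else '')
    print('zmax',q[:,2].max())
    d=W[(z>.205)&(z<.219)&(x>.5)&(x<.62)&(y>.1)&(y<.39)][:,:2].astype(np.float32)
    print('door',cv2.fitLine(d,cv2.DIST_HUBER,0,.01,.01).ravel())
    m=(z>.004)&(z<.045)&(x>.42)&(x<.64)&(y>.12)&(y<.24)&(S>60)&(H>8)&(H<26);p=W[m]; print('wedge',len(p),'x',np.percentile(p[:,0],[0.5,99.5]),'y',np.percentile(p[:,1],[1,99]))
    cv2.imwrite('pics/%s7.png'%n,cv2.resize(c['image'][180:340,340:500] if n=='scene' else c['image'][90:270,200:380],(400,400)))
cv2.imwrite('pics/both7.png',np.hstack([cv2.imread('pics/%s7.png'%n) for n in('scene','side')]))
E
```

```text
time: 17.48
ee_pos: [0.3522, 0.3172, 0.1041]
tcp_rot: [0.697, -0.131, 0.693, 0.13]
force: [0.7, -0.1, 0.2]
width: 0.044
time: 18.32
ee_pos: [0.3121, 0.1323, 0.2342]
tcp_rot: [0.698, -0.129, 0.693, 0.127]
force: [0.3, -0.3, 0.5]
width: 0.0443
t 18.3167 tcp [0.3121 0.1323 0.2342] fing [ 0.007 -0.002 -1.   ] jaw [0.934 0.356 0.006] az 20.9 F [ 0.3 -0.3  0.5] w 0.0443 q [ 0.05 -0.    1.81 -0.    1.33 -0.31]
scene 0.02 53 (np.float64(0.3775), np.float64(0.325))
scene 0.04 61 (np.float64(0.3766), np.float64(0.3271))
scene 0.06 67 (np.float64(0.3772), np.float64(0.3267))
scene 0.075 77 (np.float64(0.3765), np.float64(0.3267))
scene 0.1 76 (np.float64(0.366), np.float64(0.3217))
scene 0.12 63 (np.float64(0.3582), np.float64(0.3153))
zmax 0.14305645560167587
door [0.02746328 0.9996228  0.55767983 0.26180223]
wedge 118 x [0.55928563 0.59633282] y [0.15756506 0.20055698]
side 0.02 66 (np.float64(0.3562), np.float64(0.2895))
side 0.04 63 (np.float64(0.3574), np.float64(0.29))
side 0.06 75 (np.float64(0.3553), np.float64(0.2894))
side 0.075 71 (np.float64(0.3564), np.float64(0.2897))
side 0.1 70 (np.float64(0.3567), np.float64(0.2995))
side 0.12 45 (np.float64(0.3544), np.float64(0.306))
zmax 0.14447175410450724
door [0.02809127 0.99960536 0.55453455 0.23920256]
wedge 492 x [0.44683249 0.59210401] y [0.15279233 0.20125313]
```

View pics/both7.png

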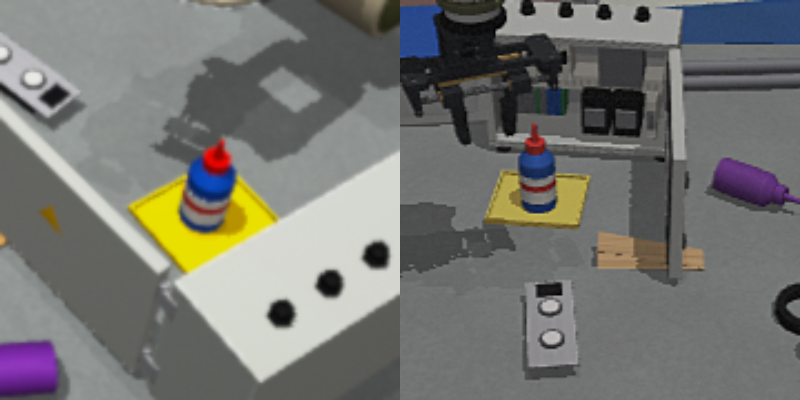

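The bottle stands upright and centred in the tray at side (537,180), the door is at its stop and the wedge is under it. The gripper is clear of everything. Handing in.

```bash
python3 -c "
from plant import robot
print(robot.sign_off())"
```

```text
the job is handed in; nothing more can be done
None
```

I finished all three steps in about 18 s of robot time and handed the job in. The sign-off gave no verdict.

- **Door:** I pushed it round with closed fingers until it met the stop at about 45 N. In the last images it still lies at about 1.66 rad.
- **Wedge:** I gripped it near the heel, laid it on the bench and pushed it in until the resistance reached 27 N, then let go. The tip is about 42 mm past the door's mid plane and about 0.23 m from the hinge, both inside the limits. It had not moved when I checked after placing the bottle. I could not measure its contact force on the door directly; I infer that it is jammed from the push force and from it staying put.
- **Bottle:** I pinched the blue bottle's cap lightly and lifted it in an arc, turning it upright on its base edge. I then gripped harder, carried it to the tray, set it down gently and let go. At the end its sides were vertical to within about 0.02 rad, it stood close to the tray's centre, and its top was at about 0.144 m, as expected.
- **Other things on the bench:** none looked moved in the pictures, and the gripper was clear of everything. I did not measure their positions. No check failed or disagreed.

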